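# Tip the finished cards back in the stand

### The arm

A 6-joint arm with a two-finger parallel gripper is mounted at the origin on the work surface. World frame = base frame: x ahead of the robot, y to its left, z up, the work surface at z = 0. Lengths are in m, angles in rad, forces in N, time in s.
With the tool pointing down it reaches from about 0.375 to 0.975 m from the base axis. Payload 3.8 kg.
Tool frame: the origin (TCP) lies midway between the tips of the shut fingers; the grasp point (between the pads) lies ctrl.grip_depth behind it (ctrl.grip_depth is the distance from the TCP to the grasp point, in m); z points along the fingers, y is the line along which they close (so a half turn about z gives the same grasp; the last joint's range is limited). The gripper opens to 88 mm and grips with 3 to 60 N. Pads are 18 mm wide; open, the fingers measure 123 mm over their backs; the gripper's body (75 mm by 187 mm) begins 45 mm behind the grasp point.
Start: joints at [1.239, 0.264, 1.604, -0, 1.274, -0.037], TCP at [0.196, 0.646, 0.239] pointing down, gripper open.
Joint ranges: [-2.63, 2.63], [-0.94, 2.18], [0.31, 2.57], [-1.31, 4.45], [0, 2.66], [-2.55, 2.55]. Speed limits (rad/s): [2.57, 2.57, 3.14, 3.14, 3.14, 3.14].

### API

Orientations are given as a unit quaternion [x, y, z, w].
In Python, from cell import sensors, optics, ctrl, nets gives the robot as it stands.
- The arm moves only by the tool carry_out, never from a script. Its argument "deltas" is a list of rows, each an object with "claw": the opening, from 0 (shut) to 1 (fully open); "dp": the shift along the tool's x, y, z in cm, a list of three; "turn": the turn about the tool's z in rad. In form: [{"claw": claw, "dp": [tx, ty, tz], "turn": turn}, ...]. A call has 1 to 12 rows; each row shifts and turns the commanded pose from where the row before left it, along the tool's axes as they then stand; what a row does not reach is not made up. A row lasts 1/8 s, in which the tool goes at most 62.5 mm and 10.7 degrees, less where a joint would pass 70% of its speed; a pose out of reach is approached as far as the arm can. A call with a gripper value outside its range is refused whole. The fingers move at their own pace and stop on an object; "squeeze" is the grip in N (left out, the last holds). Time passes only in rows, so rows that do not move let the fingers close. It gives the time, the measured TCP pose, the force, the opening and the grip force at its end, in the units of the state.
- sensors.read_state(): the state, without advancing time (a new reading comes with each control period).
- optics.capture(name): name is "scene" or "side" or "wrist"; returns (picture, depth): 480x640x3 uint8, blue, green, red; 480x640 float32, m along the optical axis (not along the pixel's ray), 0 where there is no reading.
- optics.calibration(name): a dict with "K" (3x3 intrinsics, pixels), "eye" and "orientation" of the camera in the world; the wrist camera has in their place "tool_from_camera" (4x4, takes a point from camera to tool coordinates, whose origin is the TCP and whose axes are the flange's). Camera axes: x right, y up, looking along -z (the intrinsics and any distortion apply to the point x, -y, -z); pixel columns grow to the right and rows downward; lengths in m; the calibration is good to about 2 mm. The wrist camera is an equidistant fisheye: a pixel r from the principal point sees the ray r / f radians off the axis. A picture is of the moment at which its call begins: read the wrist's pose just before it. calibration takes no time and is no camera call.
- ctrl.job_done(): hands the job in; it is judged then, once.
Trained networks look in the newest picture that a camera, given by its name, has taken for a name from the list of things; names that differ only in an ending like _2 or _b are one class to them, and where a whole thing is asked for, a point or a joint stands for the part that bears it (a point fixed in the world has none). Each returns a list of dicts, best first, with "p" (0 to 1); they miss things now and then, are a little off and sometimes report something else, mostly with a low value. They report only what shows in the picture. A call takes as long as a camera call. They do not tell look-alikes from the thing itself.
- nets.find_in(camera, label): "centre" ([column, row] in pixels, amid what is visible of it).
- nets.outline_of(camera, label): "mask" (480x640 bool, what is visible of it) and "centre" ([column, row] in pixels, amid what is visible of it).
- nets.landmark_of(camera, label): "centre" ([column, row] in pixels: a listed point, or the origin of a listed thing).
The state is a dict: "time_s": time; "q": joint angles; "joint_vel": joint speeds; "joint_efforts": joint torques, N m; "tcp_pos": TCP position; "ee_rot": TCP orientation; "wrist_force": force on the tool from outside, world axes, zero at the start; "ft_torque": the same for the moment, N m; "finger_gap": opening from 0.0 (shut) to 1.0 (fully open); "finger_force": force on a finger pad.
Only numpy, scipy, OpenCV 4.12 (cv2) and the standard library are available. Lean on these libraries where they do the work, as an engineer would, in place of code of your own. Each camera call takes 0.05 s, during which the arm holds its last target. There are 200 camera calls.

### The job

Two of the three silver cards in the slotted stand lean towards the robot: push each of them over with the fingertips so that all three cards lean away from the robot, still seated in their slots. Do not lift or pull any card out, and do not disturb the card that already leans away or anything else on the bench.

Things in the scene. Friction and masses are not known exactly. Their poses are not given: they have to be found in the camera images.
- stand: fixed aluminium block 70 (x) by 280 (y) by 24 (z). Origin: centre of underside, on the bench; x points across it away from the robot. Three slots at y = -90, 0, +90 mm, on x = 0: 58 long (y), 9 wide, 14 deep. A card rocks on its lower edge in its slot and rests at about 20 deg to -x or +x; pushed (1 to 2 N near its top) past upright it falls over by itself and stays in the slot
- card_red: silver card with red strip along its top: rigid plate 54 wide, 86 tall, 4 thick, about 50 g, loose in one of the slots (which one varies). Starts leaning towards the robot (stand -x). Origin: mid-plane, mid-width, 7.5 mm above its lower edge (in the slot). z up along the plate, x its normal (to stand +x), y its width.
- card_red_top (a point): middle of the red card's top edge, about 91 mm above the bench while leaning. In the stand's frame its x is about -28 mm when the card leans towards the robot and about +28 mm when it leans away.
- card_yellow: silver card with yellow strip along its top: rigid plate 54 wide, 86 tall, 4 thick, about 50 g, loose in one of the slots (which one varies). Starts leaning towards the robot (stand -x). Origin: mid-plane, mid-width, 7.5 mm above its lower edge (in the slot). z up along the plate, x its normal (to stand +x), y its width.
- card_yellow_top (a point): middle of the yellow card's top edge, about 91 mm above the bench while leaning. In the stand's frame its x is about -28 mm when the card leans towards the robot and about +28 mm when it leans away.
- card_blue: silver card with blue strip along its top: rigid plate 54 wide, 86 tall, 4 thick, about 50 g, loose in one of the slots (which one varies). Starts leaning away from the robot (stand +x), already as wanted. Origin: mid-plane, mid-width, 7.5 mm above its lower edge (in the slot). z up along the plate, x its normal (to stand +x), y its width.
- card_blue_top (a point): middle of the blue card's top edge, about 91 mm above the bench while leaning. In the stand's frame its x is about -28 mm when the card leans towards the robot and about +28 mm when it leans away.
- socket_wrench: bystander: chrome socket wrench lying on the bench, 190 long, head with socket 48 high. Origin under it, 60 mm from the head's centre, x towards the head
- indicator_lamp: bystander: green glass indicator lamp, 38 diameter, 60 high, standing behind the stand (beyond it from the robot). Origin: centre of its underside
- sender_flange: bystander: steel sender flange, 64 diameter plate with a stub, 52 high, behind the stand. Origin: centre of its underside
- screwdriver: bystander: screwdriver lying on the bench. Origin under it, tip to its +x
- seal_tray: bystander: blue open tray, 100 by 130 by 25 high, with small seals in it. Origin: centre of its underside
- mug: bystander: white mug, 80 diameter, 90 high. Origin: centre of its underside
There are look-alikes about, which are no part of the job. What is shaped like the card_yellow but brown or purple is not meant.

How it is judged:
At the end, for the whole second after the job is handed in: All three cards lean away from the robot (top edge more than 15 mm to the stand's +x side), each still seated in its own slot (origin within 7 mm of the slot's mid-line, less than 22.5 mm above the bench and within 12 mm of where it began), and at rest (x of each of card_red_top, card_yellow_top, card_blue_top in the frame of stand above 0.015 m and z of each of card_red, card_yellow, card_blue in the frame of stand below 0.0225 m and x of card_red in the frame of stand between -0.007 and 0.007 m and distance of each of card_red, card_yellow, card_blue from where it was at the start of the episode below 0.012 m and linear speed of each of card_red, card_yellow, card_blue below 0.02 m/s and x of card_yellow in the frame of stand between -0.007 and 0.007 m and x of card_blue in the frame of stand between -0.007 and 0.007 m); the robot touches nothing.
It fails at once if a card is lifted out of its slot (raised more than about 12 mm) (z of any of card_red, card_yellow, card_blue in the frame of stand above 0.03 m).
It fails at once if the card that already leans away is disturbed (its top edge moved more than 10 mm) (distance of card_blue_top from where it was at the start of the episode above 0.01 m).
It fails at once if a bystander is disturbed (moved more than 10 mm) (distance of any of socket_wrench, indicator_lamp, sender_flange, screwdriver, seal_tray, mug from where it was at the start of the episode above 0.01 m).
It also fails if it takes over 42 s, if anything falls off the work surface, if the arm or the gripper's body presses on something with over 40 N, if the wrist force passes 120 N, or if a joint passes its speed limit or range.

## Working session

There is one attempt and no reset: what is moved stays moved. The work goes in short steps, Python scripts to look and compute and a tool call to move; the robot and the scene stay as the last step left them, time stands still between calls to the robot, and variables do not carry over. Pictures are saved under pics/ and viewed, at most 10 in all, crops included, and the job is handed in when it is done.

Besides the shell and the picture viewer there is one more tool, called after "Request:" by a JSON object that holds its "method" and its "body". carry_out: Moves the arm, as the interface text tells. Its arguments: {"type":"object","properties":{"deltas":{"type":"array","items":{"type":"object","properties":{"claw":{"type":"number"},"dp":{"type":"array","items":{"type":"number"}},"turn":{"type":"number"}}}},"squeeze":{"type":"number"}},"required":["deltas"]}

```bash
mkdir -p pics; cat > h.py <<'E'
import numpy as np, cv2
from scipy.spatial.transform import Rotation as R
from cell import sensors, optics, ctrl, nets
def w(name,px,d):
    c=optics.calibration(name);K=np.array(c["K"])
    p=np.array([(px[0]-K[0,2])/K[0,0]*d,-(px[1]-K[1,2])/K[1,1]*d,-d])
    o=np.array(c["orientation"]); M=R.from_quat(o).as_matrix() if o.size==4 else o
    return M@p+np.array(c["eye"])
E
python3 - <<'E'
from h import *
s=sensors.read_state();print(s)
c=optics.calibration("scene");print(c)
for n in("scene","side"):
    im,d=optics.capture(n);cv2.imwrite(f"pics/{n}1.png",im)
    print(optics.calibration(n)["eye"])
    for l in("stand","card_red","card_yellow","card_blue","card_red_top","card_yellow_top","card_blue_top","mug","socket_wrench","indicator_lamp"):
        for r in nets.landmark_of(n,l)[:3]:
            u,v=map(int,r["centre"]);
            if 0<=u<640 and 0<=v<480: print(n,l,round(r["p"],2),u,v,w(n,(u,v),d[v,u]).round(3))
E
```

```text
{'time_s': 0.0, 'q': array([ 1.23910348e+00,  2.64735967e-01,  1.60535610e+00,  6.55606529e-06,
        1.27374391e+00, -3.69012839e-02]), 'joint_vel': array([ 1.54888073e-03, -6.80930087e-04, -1.55536151e-03, -1.14402398e-05,
       -2.15419904e-03,  1.36631929e-03]), 'joint_efforts': array([ 9.47410881e-04, -5.02117217e+01, -3.56873059e+01,  7.30332755e-02,
        2.96608906e-02, -1.64747794e-04]), 'tcp_pos': array([0.19588076, 0.64520111, 0.23740929]), 'ee_rot': array([ 1.46863510e-01,  9.89156131e-01, -1.10208796e-03, -2.08630206e-04]), 'wrist_force': array([0.08979232, 0.50269026, 0.76415495]), 'ft_torque': array([-0.03618871, -0.02520505,  0.00725398]), 'finger_force': 0.0, 'finger_gap': 1.004209908389864}
{'K': array([[471.16734225,   0.        , 319.57213697],
       [  0.        , 471.16734225, 241.16313393],
       [  0.        ,   0.        ,   1.        ]]), 'eye': array([ 1.05902861, -0.59729485,  0.73419432]), 'orientation': array([0.41119286, 0.15636496, 0.32809927, 0.83595532])}
[ 1.05902861 -0.59729485  0.73419432]
scene stand 0.63 327 244 [ 0.442  0.11  -0.003]
sce
[... 1282 characters left out ...]
.53  0.184 0.003]
side card_yellow 0.89 237 280 [0.695 0.118 0.005]
side card_yellow 0.72 307 261 [0.537 0.034 0.062]
side card_blue 0.69 331 244 [ 0.516 -0.071  0.024]
side card_red_top 0.42 357 209 [ 0.507 -0.245 -0.001]
side card_yellow_top 0.93 249 302 [0.635 0.164 0.004]
side card_yellow_top 0.73 372 300 [0.36  0.044 0.006]
side card_yellow_top 0.63 387 266 [ 0.361 -0.079 -0.002]
side card_blue_top 0.64 321 219 [ 0.549 -0.083  0.094]
side card_blue_top 0.35 360 210 [ 0.469 -0.155  0.092]
side mug 0.97 210 411 [0.553 0.456 0.066]
side socket_wrench 0.83 307 442 [0.362 0.421 0.018]
side indicator_lamp 0.66 311 223 [ 0.601 -0.131  0.012]
side indicator_lamp 0.29 309 440 [0.361 0.415 0.015]
```

View pics/scene1.png

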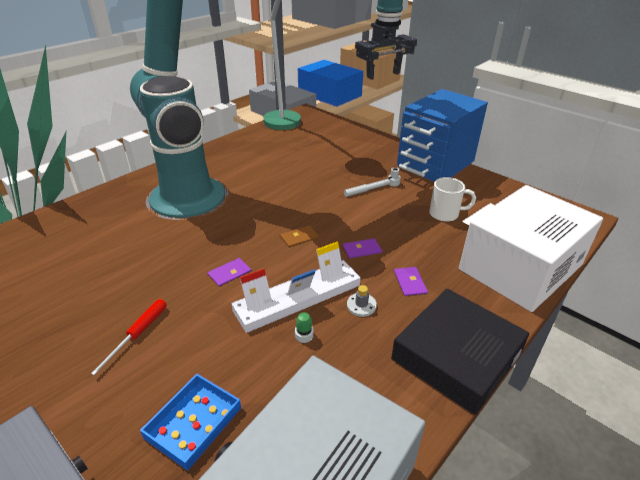

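View pics/side1.png

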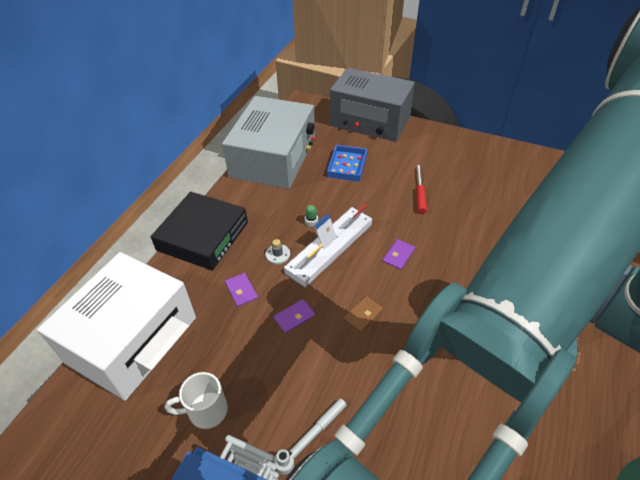

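The stand is white, at about (297,295) in scene. The red card is at (256,287) on its right-hand (-y) end, blue at (302,283) in the middle and already leaning away, and yellow at (329,262) on the +y end. The look-alikes lie flat: brown at (297,237) and purple at (362,248), (230,271) and (411,281). They aren't in the stand, so I'm not using them. Next I'll measure the stand and the strips.

```bash
cat >> h.py <<'E'
def cloud(n,im,d):
    v,u=np.mgrid[0:480,0:640]; c=optics.calibration(n);K=np.array(c["K"])
    P=np.stack([(u-K[0,2])/K[0,0]*d,-(v-K[1,2])/K[1,1]*d,-d],-1)
    return P@R.from_quat(c["orientation"]).as_matrix().T+np.array(c["eye"])
def strips(n,im,P,ok):
    h=cv2.cvtColor(im,cv2.COLOR_BGR2HSV).astype(int)
    H,S,V=h[...,0],h[...,1],h[...,2]
    for k,m in dict(red=(H<6)|(H>174),yellow=(abs(H-27)<6),blue=abs(H-112)<12).items():
        m=m&(S>110)&(V>60)&ok&(P[...,2]>.07)&(P[...,2]<.105)
        q=P[m]; print(n,k,len(q),np.median(q,0).round(4) if len(q) else "", q.min(0).round(3) if len(q) else "",q.max(0).round(3) if len(q) else "")
E
python3 - <<'E'
from h import *
for n in("scene","side"):
    im,d=optics.capture(n);P=cloud(n,im,d)
    ok=(d>0)&(abs(P[...,0]-.515)<.12)&(abs(P[...,1]+.07)<.2)
    S=cv2.cvtColor(im,cv2.COLOR_BGR2HSV)[...,1]
    m=ok&(abs(P[...,2]-.022)<.008)&(S<60)
    m=cv2.morphologyEx(m.astype(np.uint8),cv2.MORPH_OPEN,np.ones((3,3)))
    l,lab,st,_=cv2.connectedComponentsWithStats(m);m=lab==1+st[1:,4].argmax()
    q=P[m];r=cv2.minAreaRect((q[:,:2]*1000).astype(np.float32));print(n,len(q),r,cv2.boxPoints(r).round(0).tolist())
    strips(n,im,P,ok)
    if n=="scene": cv2.imwrite("pics/crop1.png",cv2.resize(im[220:350,210:390],None,fx=4,fy=4,interpolation=cv2.INTER_CUBIC))
E
```

```text
scene 2526 ((525.3734741210938, -79.17630004882812), (280.4691467285156, 73.99100494384766), 73.056396484375) [[449.0, -203.0], [520.0, -224.0], [602.0, 44.0], [531.0, 66.0]]
scene red 167 [ 0.475  -0.1578  0.0853] [ 0.463 -0.183  0.077] [ 0.486 -0.131  0.093]
scene yellow 133 [0.5266 0.0153 0.0856] [ 0.514 -0.011  0.078] [0.537 0.043 0.093]
scene blue 90 [ 0.5507 -0.087   0.0879] [ 0.543 -0.111  0.078] [ 0.56  -0.061  0.092]
side 1855 ((521.8206176757812, -77.38630676269531), (283.8094787597656, 73.66539001464844), 73.15965270996094) [[445.0, -203.0], [516.0, -224.0], [598.0, 48.0], [528.0, 69.0]]
side red 34 [ 0.4681 -0.1589  0.092 ] [ 0.461 -0.18   0.077] [ 0.476 -0.129  0.096]
side yellow 36 [0.5215 0.016  0.0908] [ 0.515 -0.006  0.072] [0.529 0.043 0.097]
side blue 68 [ 0.5465 -0.0827  0.0894] [ 0.536 -0.108  0.081] [ 0.557 -0.056  0.095]
```

View pics/crop1.png

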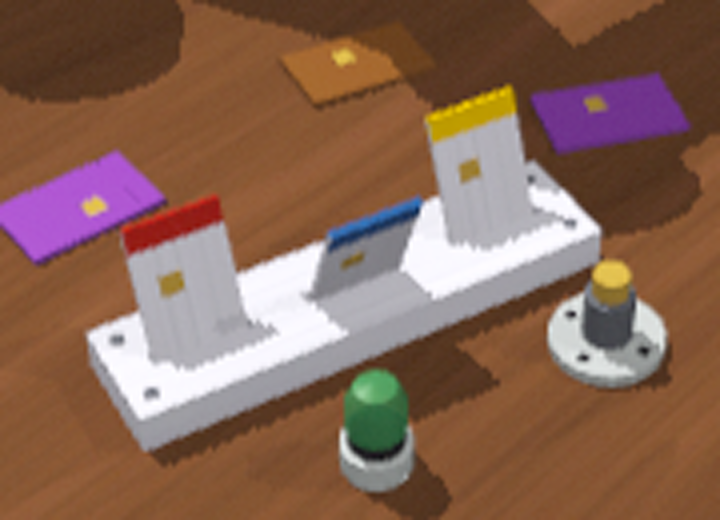

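Measured: stand centre (0.5235, -0.078), with x_s = (0.957, -0.291). Red is at stand (-26, -91) mm and yellow at (-27, +90) mm, both matching the description. The crop confirms red and yellow lean towards the robot and blue leans away. The tool is already aligned with the stand: tool x = -x_s and tool y = y_s. I'll move to a point in front of yellow, staying high with the fingers shut.

Request:
{"method": "carry_out", "body": {"deltas": [{"claw": 0, "dp": [-3.7, -4.2, 0], "turn": 0}, {"claw": 0, "dp": [-3.7, -4.2, 0], "turn": 0}, {"claw": 0, "dp": [-3.7, -4.2, 0], "turn": 0}, {"claw": 0, "dp": [-3.7, -4.2, 0], "turn": 0}, {"claw": 0, "dp": [-3.7, -4.2, 0], "turn": 0}, {"claw": 0, "dp": [-3.7, -4.2, 0], "turn": 0}, {"claw": 0, "dp": [-3.7, -4.2, 0], "turn": 0}, {"claw": 0, "dp": [-3.7, -4.2, 0], "turn": 0}, {"claw": 0, "dp": [-3.7, -4.2, 0], "turn": 0}, {"claw": 0, "dp": [-3.7, -4.2, 0], "turn": 0}, {"claw": 0, "dp": [-3.7, -4.2, 0], "turn": 0}, {"claw": 0, "dp": [0, 0, 0], "turn": 0}]}}

```text
time_s: 2.7
tcp_pos: [0.4525, 0.0824, 0.239]
ee_rot: [0.15, 0.989, -0.0, 0.0]
wrist_force: [-0.2, 0.7, 0.0]
finger_gap: 0.007
finger_force: 0.0
```

```bash
cat >> h.py <<'E'
def st():
    s=sensors.read_state();a=s["tcp_pos"]-[.5235,-.078,0]
    print(s["time_s"],"stand xyz mm",(np.array([a[0]*.957-a[1]*.291,a[0]*.291+a[1]*.957,a[2]])*1000).round(1),s["ee_rot"].round(3),s["wrist_force"].round(1),s["finger_gap"])
E
python3 -c "
from h import *
st()"
```

```text
2.7 stand xyz mm [-114.6  132.9  239. ] [ 0.15   0.989 -0.     0.   ] [-0.2  0.7  0. ] 0.006598365782150888
```

Request:
{"method": "carry_out", "body": {"deltas": [{"claw": 0, "dp": [-3.5, -4.3, 0], "turn": 0}, {"claw": 0, "dp": [0, 0, 4], "turn": 0}, {"claw": 0, "dp": [0, 0, 4], "turn": 0}, {"claw": 0, "dp": [0, 0, 4], "turn": 0}, {"claw": 0, "dp": [0, 0, 4], "turn": 0}, {"claw": 0, "dp": [0, 0, 0], "turn": 0}, {"claw": 0, "dp": [0, 0, 0], "turn": 0}]}}

```text
time_s: 3.58
tcp_pos: [0.4731, 0.035, 0.08]
ee_rot: [0.146, 0.989, 0.0, 0.001]
wrist_force: [0.5, -0.1, 0.4]
finger_gap: 0.003
finger_force: 0.0
```

```bash
python3 - <<'E'
from h import *
st()
im,d=optics.capture("scene");cv2.imwrite("pics/crop2.png",cv2.resize(im[180:350,210:420],None,fx=3.5,fy=3.5,interpolation=cv2.INTER_CUBIC))
E
```

```text
3.575 stand xyz mm [-81.1  93.5  80. ] [0.146 0.989 0.    0.001] [ 0.5 -0.1  0.4] 0.003064695031429611
```

View pics/crop2.png

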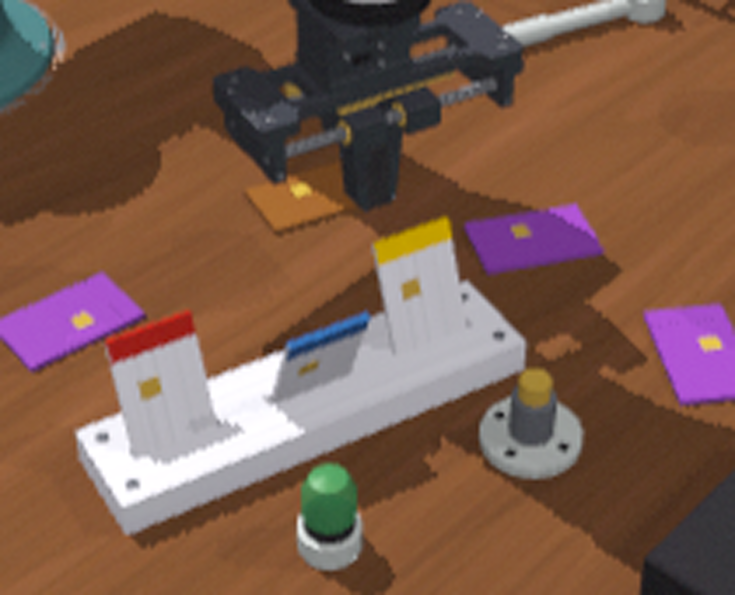

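The shut fingers are in front of the yellow card, with the tips level with its strip at (395,240) in the crop. Pushing slowly.

Request:
{"method": "carry_out", "body": {"deltas": [{"claw": 0, "dp": [-2.0, -0.3, 0.3], "turn": 0}, {"claw": 0, "dp": [-1.0, 0, 0], "turn": 0}, {"claw": 0, "dp": [-0.6, 0, 0], "turn": 0}, {"claw": 0, "dp": [-0.6, 0, 0], "turn": 0}, {"claw": 0, "dp": [-0.6, 0, 0], "turn": 0}, {"claw": 0, "dp": [-0.6, 0, 0], "turn": 0}, {"claw": 0, "dp": [-0.6, 0, 0], "turn": 0}, {"claw": 0, "dp": [-0.6, 0, 0], "turn": 0}, {"claw": 0, "dp": [-0.5, 0, 0], "turn": 0}, {"claw": 0, "dp": [-0.5, 0, 0], "turn": 0}, {"claw": 0, "dp": [0, 0, 0], "turn": 0}, {"claw": 0, "dp": [0, 0, 0], "turn": 0}]}}

```text
time_s: 5.12
tcp_pos: [0.544, 0.0093, 0.0756]
ee_rot: [0.147, 0.989, -0.0, -0.0]
wrist_force: [-0.4, 1.2, -0.5]
finger_gap: 0.005
finger_force: 0.0
```

```bash
python3 - <<'E'
from h import *
st()
for n in("scene","side"):
    im,d=optics.capture(n);P=cloud(n,im,d)
    ok=(d>0)&(abs(P[...,0]-.515)<.12)&(abs(P[...,1]+.07)<.2)
    strips(n,im,P,ok)
    if n=="scene": cv2.imwrite("pics/crop3.png",cv2.resize(im[180:350,210:420],None,fx=3.5,fy=3.5,interpolation=cv2.INTER_CUBIC))
E
```

```text
5.125 stand xyz mm [-5.8 89.6 75.6] [ 0.147  0.989 -0.    -0.   ] [-0.4  1.2 -0.5] 0.00478481944637926
scene red 168 [ 0.4744 -0.1575  0.0852] [ 0.462 -0.184  0.078] [ 0.485 -0.132  0.092]
scene yellow 125 [0.5593 0.0052 0.0913] [ 0.542 -0.022  0.082] [0.57  0.031 0.097]
scene blue 88 [ 0.5508 -0.0865  0.0883] [ 0.543 -0.111  0.078] [ 0.559 -0.062  0.092]
side red 33 [ 0.4684 -0.1609  0.0923] [ 0.461 -0.182  0.075] [ 0.476 -0.128  0.096]
side yellow 2 [0.5605 0.0237 0.0855] [0.559 0.018 0.084] [0.562 0.029 0.087]
side blue 18 [ 0.5412 -0.0956  0.0865] [ 0.535 -0.105  0.083] [ 0.546 -0.087  0.09 ]
```

View pics/crop3.png

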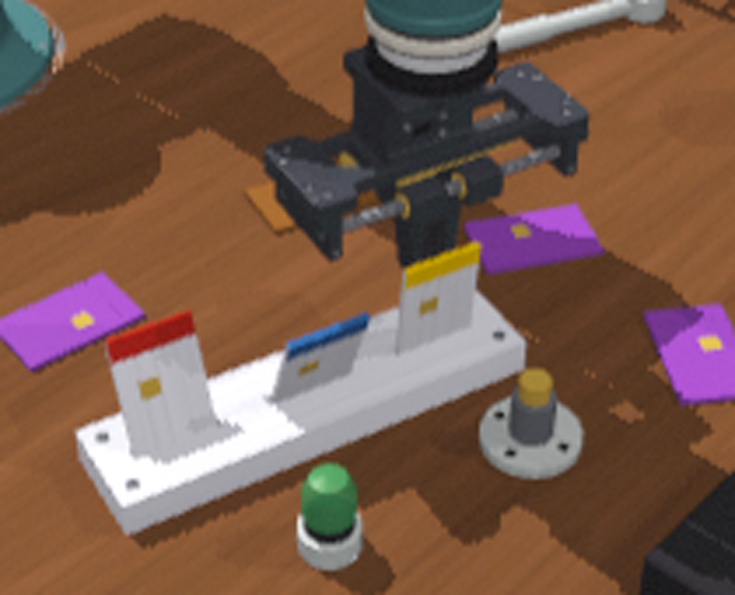

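The yellow card is about upright (strip at x_s ≈ +10 mm) and still touching the finger, so I'll push a bit further, then retract.

Request:
{"method": "carry_out", "body": {"deltas": [{"claw": 0, "dp": [-0.5, 0, 0], "turn": 0}, {"claw": 0, "dp": [-0.5, 0, 0], "turn": 0}, {"claw": 0, "dp": [-0.4, 0, 0], "turn": 0}, {"claw": 0, "dp": [0, 0, 0], "turn": 0}, {"claw": 0, "dp": [0, 0, 0], "turn": 0}]}}

```text
time_s: 5.85
tcp_pos: [0.5575, 0.0052, 0.0756]
ee_rot: [0.147, 0.989, -0.0, -0.0]
wrist_force: [-0.4, 0.3, -0.7]
finger_gap: 0.01
finger_force: 0.0
```

```bash
python3 - <<'E'
from h import *
st()
for n in("scene",):
    im,d=optics.capture(n);P=cloud(n,im,d)
    ok=(d>0)&(abs(P[...,0]-.515)<.12)&(abs(P[...,1]+.07)<.2)
    strips(n,im,P,ok)
E
```

```text
5.85 stand xyz mm [ 8.3 89.5 75.6] [ 0.147  0.989 -0.    -0.   ] [-0.4  0.3 -0.7] 0.009517126248228435
scene red 168 [ 0.4751 -0.1578  0.0854] [ 0.464 -0.183  0.077] [ 0.486 -0.131  0.092]
scene yellow 101 [ 0.5756 -0.      0.0872] [ 0.559 -0.026  0.078] [0.587 0.025 0.093]
scene blue 89 [ 0.552  -0.0869  0.0881] [ 0.542 -0.112  0.079] [ 0.559 -0.063  0.092]
```

Yellow has fallen over (x_s ≈ +27 mm). I'll retract, cross to red and do the same.

Request:
{"method": "carry_out", "body": {"deltas": [{"claw": 0, "dp": [4.5, 0, 0], "turn": 0}, {"claw": 0, "dp": [4.5, 0, 0], "turn": 0}, {"claw": 0, "dp": [0, -4.5, 0], "turn": 0}, {"claw": 0, "dp": [0, -4.5, 0], "turn": 0}, {"claw": 0, "dp": [0, -4.5, 0], "turn": 0}, {"claw": 0, "dp": [0, -4.5, 0], "turn": 0}, {"claw": 0, "dp": [0, 0, 0], "turn": 0}, {"claw": 0, "dp": [0, 0, 0], "turn": 0}]}}

```text
time_s: 6.9
tcp_pos: [0.4191, -0.1406, 0.0757]
ee_rot: [0.147, 0.989, 0.0, 0.0]
wrist_force: [-0.3, -0.6, -0.3]
finger_gap: 0.004
finger_force: 0.0
```

```bash
python3 -c "
from h import *
st()"
```

```text
6.9 stand xyz mm [-81.7 -90.3  75.7] [0.147 0.989 0.    0.   ] [-0.3 -0.6 -0.3] 0.004110037054663068
```

Request:
{"method": "carry_out", "body": {"deltas": [{"claw": 0, "dp": [-2.0, 0, 0], "turn": 0}, {"claw": 0, "dp": [-1.0, 0, 0], "turn": 0}, {"claw": 0, "dp": [-0.7, 0, 0], "turn": 0}, {"claw": 0, "dp": [-0.6, 0, 0], "turn": 0}, {"claw": 0, "dp": [-0.6, 0, 0], "turn": 0}, {"claw": 0, "dp": [-0.6, 0, 0], "turn": 0}, {"claw": 0, "dp": [-0.6, 0, 0], "turn": 0}, {"claw": 0, "dp": [-0.6, 0, 0], "turn": 0}, {"claw": 0, "dp": [-0.6, 0, 0], "turn": 0}, {"claw": 0, "dp": [-0.6, 0, 0], "turn": 0}, {"claw": 0, "dp": [-0.6, 0, 0], "turn": 0}, {"claw": 0, "dp": [-0.5, 0, 0], "turn": 0}]}}

```text
time_s: 8.4
tcp_pos: [0.5057, -0.1672, 0.0757]
ee_rot: [0.147, 0.989, 0.0, 0.0]
wrist_force: [-0.8, 0.1, 0.6]
finger_gap: 0.004
finger_force: 0.0
```

Request:
{"method": "carry_out", "body": {"deltas": [{"claw": 0, "dp": [0, 0, 0], "turn": 0}, {"claw": 0, "dp": [0, 0, 0], "turn": 0}, {"claw": 0, "dp": [0, 0, 0], "turn": 0}]}}

```text
time_s: 8.78
tcp_pos: [0.505, -0.1669, 0.0756]
ee_rot: [0.147, 0.989, 0.0, -0.0]
wrist_force: [0.2, 0.2, -0.3]
finger_gap: 0.009
finger_force: 0.0
```

```bash
python3 - <<'E'
from h import *
st()
for n in("scene",):
    im,d=optics.capture(n);P=cloud(n,im,d)
    ok=(d>0)&(abs(P[...,0]-.515)<.12)&(abs(P[...,1]+.07)<.2)
    strips(n,im,P,ok)
E
```

```text
8.775 stand xyz mm [  8.2 -90.5  75.6] [ 0.147  0.989  0.    -0.   ] [ 0.2  0.2 -0.3] 0.00854051381104537
scene red 122 [ 0.5239 -0.1725  0.0878] [ 0.51  -0.198  0.076] [ 0.535 -0.149  0.092]
scene yellow 89 [ 0.577  -0.0021  0.0882] [ 0.568 -0.027  0.078] [0.586 0.027 0.092]
scene blue 90 [ 0.5516 -0.0877  0.0876] [ 0.542 -0.11   0.078] [ 0.56  -0.062  0.093]
```

Red has fallen over too (x_s ≈ +28 mm). Retracting, rising and checking.

Request:
{"method": "carry_out", "body": {"deltas": [{"claw": 0, "dp": [4.0, 0, 0], "turn": 0}, {"claw": 0, "dp": [4.0, 0, 0], "turn": 0}, {"claw": 0, "dp": [0, 0, -5], "turn": 0}, {"claw": 0, "dp": [0, 0, -5], "turn": 0}, {"claw": 0, "dp": [0, 0, 0], "turn": 0}, {"claw": 0, "dp": [0, 0, 0], "turn": 0}]}}

```text
time_s: 9.57
tcp_pos: [0.4285, -0.1436, 0.1755]
ee_rot: [0.147, 0.989, -0.0, 0.0]
wrist_force: [0.3, -0.3, -0.5]
finger_gap: 0.001
finger_force: 0.0
```

```bash
python3 - <<'E'
from h import *
st()
for n in("scene",):
    im,d=optics.capture(n);P=cloud(n,im,d)
    ok=(d>0)&(abs(P[...,0]-.515)<.12)&(abs(P[...,1]+.07)<.2)
    strips(n,im,P,ok)
    cv2.imwrite("pics/crop4.png",cv2.resize(im[180:350,210:420],None,fx=3.5,fy=3.5,interpolation=cv2.INTER_CUBIC))
E
```

```text
9.575 stand xyz mm [-71.8 -90.5 175.5] [ 0.147  0.989 -0.     0.   ] [ 0.3 -0.3 -0.5] 0.0008067895631746851
scene red 108 [ 0.5255 -0.1725  0.0879] [ 0.516 -0.197  0.079] [ 0.535 -0.147  0.093]
scene yellow 91 [ 0.5772 -0.0014  0.088 ] [ 0.569 -0.027  0.08 ] [0.586 0.027 0.092]
scene blue 96 [ 0.5515 -0.0864  0.0883] [ 0.543 -0.111  0.078] [ 0.561 -0.061  0.093]
```

View pics/crop4.png

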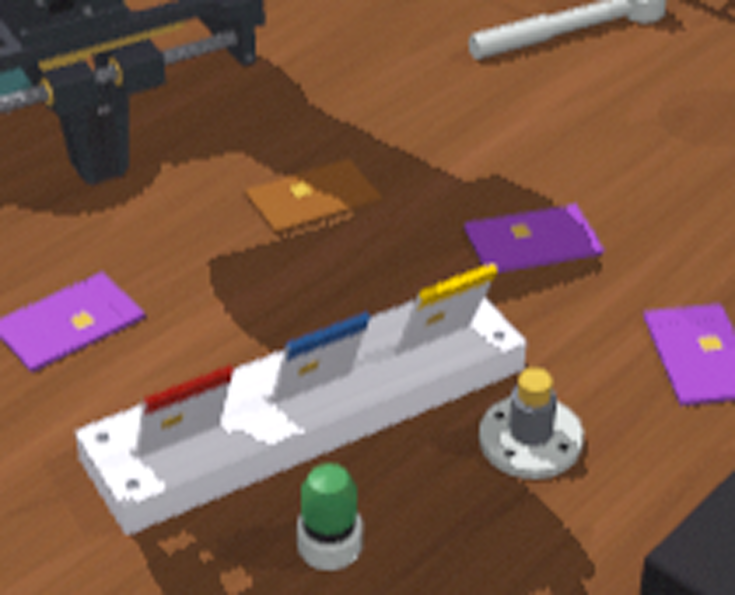

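The picture shows all three cards leaning away and seated: red at (187,390), blue at (328,335), yellow at (457,283). Nothing around them has moved and the gripper is clear, so I'm handing in.

```bash
python3 -c "
from h import *
print(ctrl.job_done())"
```

```text
the job is handed in; nothing more can be done
None
```

The red and yellow cards are pushed over, so all three cards now lean away from the robot in their slots; blue and the items around the stand look unmoved in the final picture, and I handed the job in after about 10 s of robot time (verdict not reported).

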